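# Unclamp a bonded soil slide and hold its frosted end to the code reader

### The job

The soil chip in the bonding jig has set on its glass slide: throw the toggle clamp's upright handle right back so that the clamp arm swings up clear and stays open, then lift the slide off the platen. Find its frosted label end by the small notch in one corner of the glass, and hold the slide level and label side up with the frosted end over the white square on the code reader's base, about 10 cm above the square and pointing towards the reader's post. Finish holding it there still in the gripper, and leave the dish, the vial and the jar where they are.

Things in the scene. Friction and masses are not known exactly. Their poses are not given: they have to be found in the camera images.
- jig: Bonding jig, fixed: aluminium plate 110 x 212 x 12 mm with a round steel platen (96 mm across, top 20 mm above the bench) and a steel toggle clamp. Origin on the bench under the platen's centre; y points from the platen to the clamp, z up. The clamp's links and handle move in the plane x = 0. The clamp body is 60 mm wide (x) at its foot, 26 mm higher up, from y 65 to 131 mm.
- clamp_arm (a joint): Clamp arm angle, rad: 0 closed (level, pad on the chip); grows as it swings up and back to its stop at about 2.05. Past upright (1.57) it stays open by its weight. Locked over centre: lifting the arm does nothing, only the handle moves it; it rises late, mostly in the second half of the handle's travel.
- handle_grip (a point): Point on the axis of the handle's black grip (68 mm long, 14 wide along jig x, 18 thick), 18 mm below its top end. Pushed to jig +y with a few N it goes back and down. Jig y mm, height mm, lean back from upright deg: 96 168 5 (closed); 131 160 24; 159 146 40; 177 133 53; 190 122 63; 201 112 71; 212 100 80; 225 79 91; 229 68 96 (open). The arm rises behind the hand, ending 70 deg from the handle.
- clamp_pad (a point): Centre of the underside of the rubber pad (18 mm across) on the clamp arm. Closed, it rests on the chip, over the platen's centre.
- chip (a point): Centre of the brown soil chip, 34 (x) x 30 (y) x 13 mm high, bonded mid-way on the glass (76 x 50 x 3 mm); 40 to 75 g in all. It lies chip up on the platen at any angle, this point 29.5 mm above the bench. x points to the frosted end, z out of the label side. Notch 8 x 8 mm in the frosted end's corner at +x -y (label up, frosted end away from you: far right). The other end is clear, unnotched.
- label (a point): Centre of the label field on the frosted end of the slide, on the glass's upper face: 27.5 mm from the chip's centre along x, 6.5 mm below it. The frosted field is 21 mm long (x) and 50 mm wide. Same axes as chip.
- read_mark (a point): Centre of the white 45 mm square outline on the code reader's grey base plate (205 x 110 x 5 mm, fixed), 5 mm above the bench. x points from the square to the reader's post (post foot 125 mm away), z up.
- reader_window (a point): Centre of the dark window of the reader's head, 85 mm from the square's centre along its x and 185 mm above the bench; the head (72 x 50 x 32 mm) slopes up and away from here at 45 degrees, and looks down at 45 degrees onto the place 10 cm above the square. Axes as read_mark.
- dish: White porcelain dish, 84 mm across, 32 mm high, loose on the bench; origin under its centre. Leave it alone.
- vial: Small amber vial with white cap, 30 mm across, 45 mm high, loose; origin under its centre. Leave it alone.
- jar: Amber jar with black cap, 60 mm across, 75 mm high, loose; origin under its centre. Leave it alone.
- clamp_pivot (a point): Pivot of the clamp arm: jig y 110 mm, 58 mm above the bench, axes as the jig. Closed, the arm (19 mm wide, its top 65 mm above the bench) runs level from here to above the platen's centre and carries a screw spindle, top 80 mm above the bench, with the rubber pad below. Fully open it leans 25 degrees back past upright, its end 167 mm above the bench.
There are look-alikes about, which are no part of the job. What is meant by the part that bears chip is not blue, and is the smaller of those in its own colour.

How it is judged:
On the way, in this order (a step that is already met when the one before it is completed fails the run):
1. the clamp arm has been swung back past upright while the slide still lies on the platen (value of joint clamp_arm above 1.6 rad and distance of chip from where it was at the start of the episode below 0.02 m), for 0.2 s.
2. the slide has been lifted off the platen, label side up (height (world z) of label above 0.06 m and angle between label's own z axis and vertical below 0.5 rad), for 0.2 s.
At the end, for the whole second after the job is handed in: Clamp open (arm past 1.6 rad). Slide at rest in the fingers alone: centre of its frosted field within 22 mm in x and y of the white square's centre, 70-130 mm above it, label side up, level within 0.2 rad, frosted end pointing to the reader's post within 0.5 rad (value of joint clamp_arm above 1.6 rad and x of label in the frame of read_mark between -0.022 and 0.022 m and y of label in the frame of read_mark between -0.022 and 0.022 m and z of label in the frame of read_mark between 0.07 and 0.13 m and angle between label's own z axis and vertical below 0.2 rad and angle between the x axis of label and the x axis of read_mark, either way round below 0.5 rad and x of reader_window in the frame of label above 0.03 m and contact force between slide and the fingers above 1 N and contact force between slide and reader below 0.05 N and contact force between slide and jig below 0.05 N and linear speed of slide below 0.02 m/s and angular speed of slide below 0.2 rad/s); the arm keeps its last pose, push and grip.
It fails at once if the dish, the vial or the jar is pushed away or knocked over (distance of any of dish, vial, jar from where it was at the start of the episode above 0.02 m).
It fails at once if the slide is tipped over (angle between label's own z axis and vertical above 0.8 rad).
It also fails if it takes over 59 s, if anything falls off the work surface, if the arm or the gripper's body presses on something with over 40 N, if the wrist force passes 120 N, or if a joint passes its speed limit or range.

### The arm

A 6-joint arm with a two-finger parallel gripper is mounted at the origin on the work surface. World frame = base frame: x ahead of the robot, y to its left, z up, the work surface at z = 0. Lengths are in m, angles in rad, forces in N, time in s.
With the tool pointing down it reaches from about 0.325 to 0.775 m from the base axis. Payload 5.5 kg.
Tool frame: the origin (TCP) lies on the centre line of the jaws, within the pads' length; the fingertips stand 19 mm ahead of it and the grasp point (between the pads) is the TCP; z points along the fingers, y is the direction in which the jaws open and shut (so a half turn about z gives the same grasp; the last joint's range is limited). The gripper opens to 85 mm and grips with 20 to 120 N. Pads are 22 mm wide; open, the fingers measure 114 mm over their backs; the gripper's body (76 mm by 85 mm) begins 54 mm behind the grasp point. The pads swing forward as they close: fully open they stand 13 mm farther back than shut.
Start: joints at [-1.258, 0.091, 1.231, -0, 1.82, -0.057], TCP at [0.217, -0.559, 0.25] pointing down, gripper open.
Joint ranges: [-2.87, 2.87], [-0.86, 2.18], [0.17, 2.46], [-1.51, 4.65], [0.06, 2.69], [-2.65, 2.65]. Speed limits (rad/s): [2.57, 2.57, 3.01, 3.14, 3.14, 3.14].

### API

Orientations are given as a 3x3 rotation matrix whose columns are the frame's x, y, z axes.
In Python, from rig import r gives the robot as it stands.
- The arm moves only by the tool apply_moves, never from a script. Its argument "plan" is a list of rows, each a list of 7 numbers: the opening, from 0 (shut) to 1 (fully open), then the shift along the tool's x, y, z in m, then the turn, a rotation vector about the tool's x, y, z in degrees. In form: [[hand, tx, ty, tz, rx, ry, rz], ...]. A call has 1 to 5 rows; each row is the pose to reach, as a shift and turn from the pose commanded when the call began, along the tool's axes at that moment; what a row does not reach only later rows make up. A row lasts 1/12 s, in which the tool goes at most 41.7 mm and 7.16 degrees, less where a joint would pass 70% of its speed; a pose out of reach is approached as far as the arm can. A call with a gripper value outside its range is refused whole. The fingers move at their own pace and stop on an object; "newtons" is the grip in N (left out, the last holds). Time passes only in rows, so rows that repeat a pose let the fingers close. It gives the time, the measured TCP pose, the force and the opening at its end, in the units of the state.
- r.read_state(): the state, without advancing time (a new reading comes with each control period).
- r.get_image(name): name is "scene" or "top"; returns (picture, depth): 400x640x3 uint8, red, green, blue; 400x640 float32, m along the optical axis (not along the pixel's ray), 0 where there is no reading.
- r.calibration(name): a dict with "fx", "fy", "cx", "cy" (pixels), "k1" (the pictures are not rectified: a ray, as slopes to the right and down, at radius r is drawn at 1 + k1 r^2 times it, then the intrinsics apply), "cam_to_world" (4x4, takes a point from camera to world coordinates). Camera axes: x right, y down, z forward; pixel columns grow to the right and rows downward; lengths in m; the calibration is good to about 2 mm. A picture is of the moment at which its call begins. calibration takes no time and is no camera call.
- r.hand_in(): hands the job in, once; it reports no verdict.
The state is a dict: "time": time; "joints": joint angles; "qd": joint speeds; "joint_efforts": joint torques, N m; "ee_pos": TCP position; "tool_rot": TCP orientation; "contact_force": force on the tool from outside, world axes, zero at the start; "moment": the same for the moment, N m; "finger_gap": finger opening in m.
Only numpy, scipy, OpenCV 4.12 (cv2) and the standard library are available. Lean on these libraries where they do the work, as an engineer would, in place of code of your own. Each camera call takes 0.05 s, during which the arm holds its last target.

## Working session

There is one attempt and no reset: what is moved stays moved. The work goes in short steps, Python scripts to look and compute and a tool call to move; the robot and the scene stay as the last step left them, time stands still between calls to the robot, and variables do not carry over. Pictures are saved under pics/ and viewed, and the job is handed in when it is done.

Besides the shell and the picture viewer there is one more tool, called after ">>>" as a command line: name --pt "numbers of a row" for each row, then --argument value for the rest. apply_moves: Moves the arm, as the interface text tells. Its arguments: {"type":"object","properties":{"plan":{"type":"array","items":{"type":"array","items":{"type":"number"}}},"newtons":{"type":"number"}},"required":["plan"]}

```bash
mkdir -p pics; ls; python3 - <<'E'
from rig import r
import cv2,numpy as np
s=r.read_state(); print({k:np.round(v,3).tolist() for k,v in s.items()})
for n in("scene","top"):
    p,d=r.get_image(n); cv2.imwrite(f"pics/{n}0.png",p[:,:,::-1]); np.save(f"{n}0_d.npy",d); 
    c=r.calibration(n); print(n,{k:np.round(v,4).tolist() for k,v in c.items()})
E
```

```text
pics
{'time': 0.0, 'joints': [-1.258, 0.092, 1.232, -0.0, 1.82, -0.057], 'qd': [0.001, 0.0, 0.0, 0.001, 0.001, -0.001], 'joint_efforts': [0.002, -45.872, -41.802, 0.0, 0.011, -0.0], 'ee_pos': [0.217, -0.559, 0.249], 'tool_rot': [[0.932, 0.361, -0.001], [0.361, -0.932, 0.002], [0.0, -0.002, -1.0]], 'contact_force': [-0.143, -0.451, -0.614], 'moment': [0.019, 0.003, 0.047], 'finger_gap': 0.085}
scene {'fx': 405.8476, 'fy': 405.8476, 'cx': 322.2197, 'cy': 207.1884, 'k1': 0.0154, 'cam_to_world': [[-0.8857, 0.4033, -0.2301, 0.7364], [0.4641, 0.7827, -0.4147, 0.3608], [0.0129, -0.4741, -0.8804, 0.9036], [0.0, 0.0, 0.0, 1.0]]}
top {'fx': 497.6534, 'fy': 497.6534, 'cx': 323.8252, 'cy': 196.8258, 'k1': 0.0498, 'cam_to_world': [[0.0203, -0.9951, 0.097, 0.4636], [-0.9997, -0.0187, 0.0173, -0.0269], [-0.0154, -0.0974, -0.9951, 1.0835], [0.0, 0.0, 0.0, 1.0]]}
```

View pics/scene0.png

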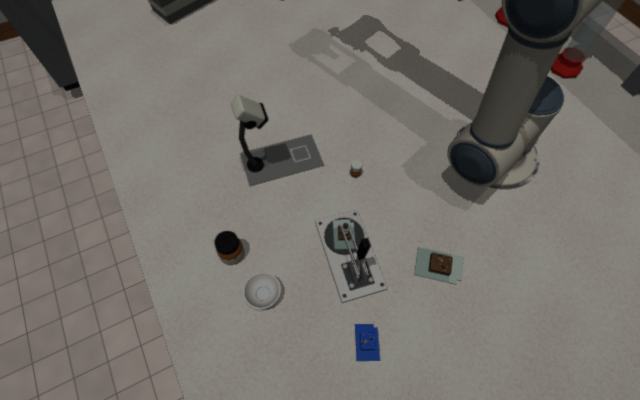

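View pics/top0.png

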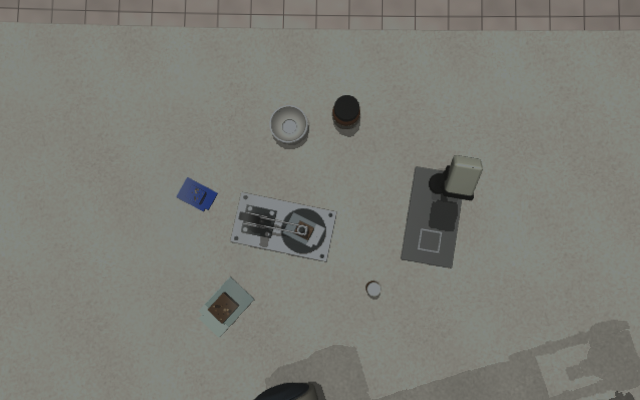

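```bash
python3 - <<'E'
import cv2,numpy as np
a=cv2.imread("pics/top0.png");b=cv2.imread("pics/scene0.png")
A=cv2.resize(a[180:275,220:350],(780,570),interpolation=cv2.INTER_CUBIC)
B=cv2.resize(b[200:310,305:455],(780,572),interpolation=cv2.INTER_CUBIC)
cv2.imwrite("pics/top0c.png",cv2.convertScaleAbs(A,alpha=1.3));cv2.imwrite("pics/scene0c.png",cv2.convertScaleAbs(B,alpha=1.3))
E
```

```text
(no output)
```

View pics/top0c.png

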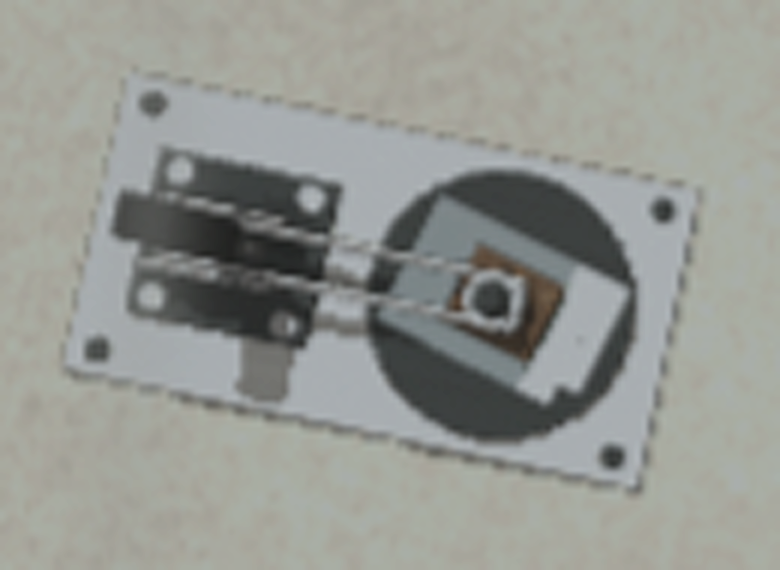

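View pics/scene0c.png

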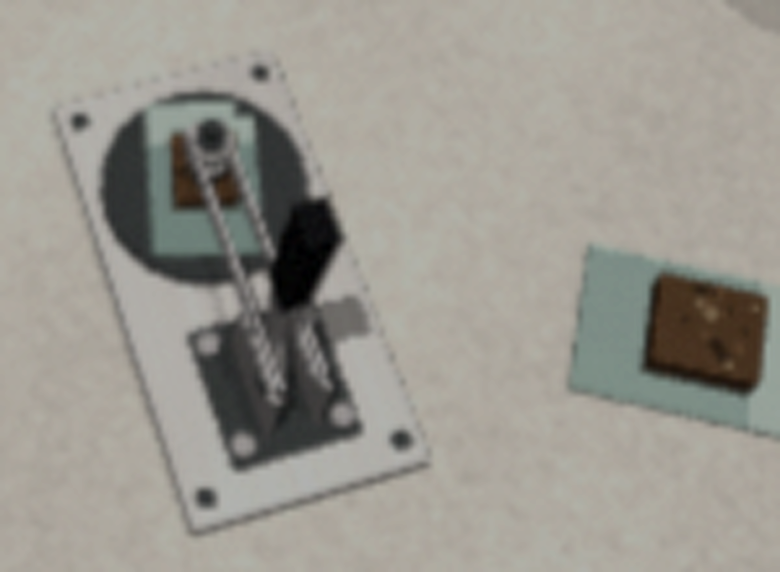

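```bash
cat > h.py <<'E'
import numpy as np,cv2
from rig import r
def ray(n,uv):
    c=r.calibration(n);K=np.array([[c['fx'],0,c['cx']],[0,c['fy'],c['cy']],[0,0,1.]])
    p=cv2.undistortPoints(np.array(uv,float).reshape(-1,1,2),K,np.array([c['k1'],0,0,0,0.])).reshape(-1,2)
    T=np.array(c['cam_to_world']);d=np.c_[p,np.ones(len(p))]@T[:3,:3].T
    return T[:3,3],d
def onz(n,uv,z):
    o,d=ray(n,uv);return o+d*((z-o[2])/d[:,2])[:,None]
def pix(n,P):
    c=r.calibration(n);K=np.array([[c['fx'],0,c['cx']],[0,c['fy'],c['cy']],[0,0,1.]])
    T=np.linalg.inv(np.array(c['cam_to_world']))
    return cv2.projectPoints(np.array(P,float).reshape(-1,1,3),cv2.Rodrigues(T[:3,:3])[0],T[:3,3],K,np.array([c['k1'],0,0,0,0.]))[0].reshape(-1,2)
E
python3 - <<'E'
from h import *
np.set_printoptions(precision=4,suppress=True)
tc=lambda q:(np.array(q,float)+0.5)/6-0.5+[220,180]
sc=lambda q:(np.array(q,float)+0.5)/5.2-0.5+[305,200]
def jig(P,name):
    # order: TL,TR,BR,BL
    print(name,P[:,:2].tolist())
    print(' len',[np.linalg.norm(P[i]-P[(i+1)%4]) for i in range(4)],'cen',P.mean(0))
P=onz("top",tc([(130,72),(700,190),(637,490),(68,372)]),.012);jig(P,'plate top')
y=(P[0]+P[3]-P[1]-P[2]);print('yaw y',np.degrees(np.arctan2(y[1],y[0])))
B=onz("top",tc([(153,103),(663,210),(612,457),(96,349)]),.012);jig(B,'bolts')
y=(B[0]+B[3]-B[1]-B[2]);print('yaw y',np.degrees(np.arctan2(y[1],y[0])))
Q=onz("scene",sc([(192,533),(54,108),(278,57),(428,463)]),.012);jig(Q,'plate scene')
y=(Q[0]+Q[3]-Q[1]-Q[2]);print('yaw y',np.degrees(np.arctan2(y[1],y[0])))
print('platen',onz("top",tc([(503,305)]),.02),onz("scene",sc([(202,188)]),.02))
S=onz("top",tc([(440,194),(632,290),(570,403),(378,314)]),.023);jig(S,'slide')
x=S[1]-S[0]+S[2]-S[3];print('yaw x',np.degrees(np.arctan2(x[1],x[0])))
S=onz("scene",sc([(148,101),(240,103),(258,253),(152,257)]),.023);jig(S,'slide scene')
# grip top in two views
for q in [(132,215)]: print('handle top',onz("top",tc([q]),.185))
E
python3 - <<'E'
import cv2,numpy as np
a=cv2.imread("pics/top0.png");b=cv2.imread("pics/scene0.png")
cv2.imwrite("pics/rt.png",cv2.resize(a[150:280,390:500],(660,780)[::1] if 0 else (500,591),interpolation=cv2.INTER_CUBIC))
cv2.imwrite("pics/rs.png",cv2.resize(b[80:195,225:375],(780,598),interpolation=cv2.INTER_CUBIC))
E
```

```text
plate top [[0.5761561751679061, 0.1709862788280052], [0.5373482568680968, -0.03572012658373842], [0.43001842171491494, -0.01520195413135851], [0.46784994093213744, 0.1891545748971652]]
 len [np.float64(0.2103178370015458), np.float64(0.10927345933388767), np.float64(0.20782881129157457), np.float64(0.1098195217454066)] cen [0.5028 0.0773 0.012 ]
yaw y 79.43891046315778
bolts [[0.5650603152093039, 0.1622744219123146], [0.5298953090292385, -0.022562170839397284], [0.4414777369952943, -0.006066094808793995], [0.4762262918657574, 0.17946312070650852]]
 len [np.float64(0.18815191649224897), np.float64(0.08994324637673004), np.float64(0.18875526979480375), np.float64(0.09048168361408451)] cen [0.5032 0.0783 0.012 ]
yaw y 79.31012521369608
plate scene [[0.576226898187543, 0.17203220318686138], [0.5361875277272521, -0.03476096769850828], [0.42854701297715486, -0.009873825588700147], [0.4705236465384276, 0.1924149743955628]]
 len [np.float64(0.21063372643449604), np.float64(0.1104800898717035), np.float64(0.2065981518896297), np.float64(0.10765052146340254)] cen [0.5029 0.08   0.012 ]
yaw y 78.66318809106357
platen [[0.4945 0.0337 0.02  ]] [[0.4964 0.0363 0.02  ]]
slide [[0.5333923966010644, 0.05689367848866522], [0.5006041294605771, -0.012154621102619804], [0.4603259213785595, 0.008952688902897316], [0.4903541208174647, 0.07776015201392832]]
 len [np.float64(0.07643780568883315), np.float64(0.045473647115305264), np.float64(0.0750743614113271), np.float64(0.0478299372757867)] cen [0.4962 0.0329 0.023 ]
yaw x -114.49723852035625
slide scene [[0.4980016223781445, -0.01301070889338718], [0.46030949163907214, 0.007603930000312342], [0.4903549859935137, 0.07695939848968603], [0.5336545696355341, 0.056750899519628195]]
 len [np.float64(0.04296114589217741), np.float64(0.07558381268752777), np.float64(0.0477832331911012), np.float64(0.07834420627276216)] cen [0.4956 0.0321 0.023 ]
handle top [[0.5146 0.1368 0.185 ]]
```

View pics/rt.png

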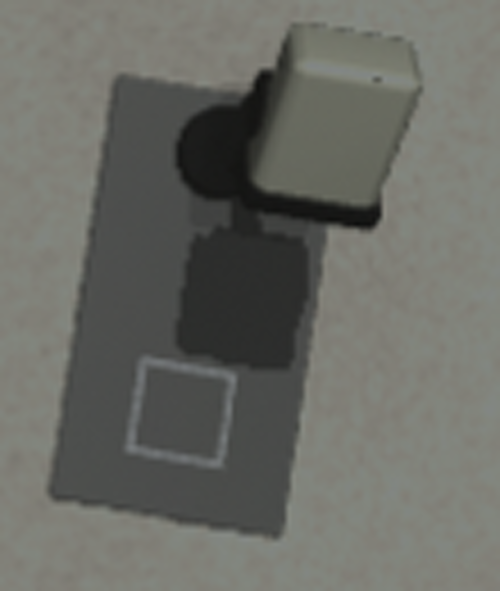

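View pics/rs.png

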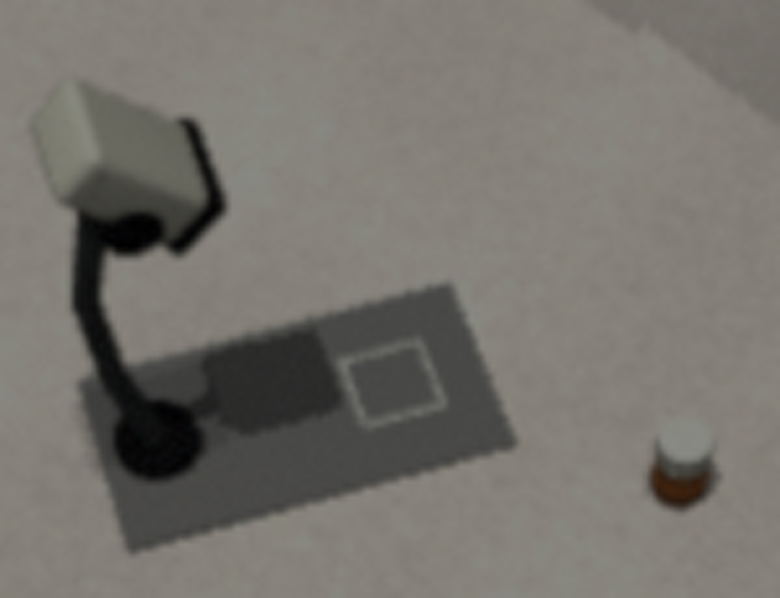

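```bash
python3 - <<'E'
from h import *
np.set_printoptions(precision=4,suppress=True)
tc=lambda q:(np.array(q,float)+0.5)/4.545-0.5+[390,150]
sc=lambda q:(np.array(q,float)+0.5)/5.2-0.5+[225,80]
for nm,P in (('top',onz("top",tc([(144,359),(234,375),(220,465),(130,450)]),.005)),('scene',onz("scene",sc([(340,358),(420,340),(445,407),(366,428)]),.005))):
    print(nm,P[:,:2].tolist(),P.mean(0),[np.linalg.norm(P[i]-P[(i+1)%4]) for i in range(4)])
P=onz("top",tc([(115,75),(282,537),(50,495)]),.005);d=P[0]-P[2];print('plate yaw x',np.degrees(np.arctan2(d[1],d[0])))
P=onz("scene",sc([(132,550),(515,443),(80,383),(448,283)]),.005);d=P[0]-P[1];d2=P[2]-P[3];print('plate yaw x scene',np.degrees(np.arctan2(d[1],d[0])),np.degrees(np.arctan2(d2[1],d2[0])))
print('foot',onz("top",tc([(222,152)]),.008),onz("scene",sc([(157,438)]),.008))
print('vial',onz("top",[(373,289)],.045),'dish',onz("top",[(290,125)],.032),'jar',onz("top",[(346,108)],.075))
print('big slide',onz("top",[(225,305)],.01))
E
```

```text
top [[0.5039861959451883, -0.21942488453465828], [0.4973264050902974, -0.261663477702406], [0.4549127582642563, -0.2549351466902504], [0.46098505222044256, -0.2128493188795891]] [ 0.4793 -0.2372  0.005 ] [np.float64(0.04276039718035128), np.float64(0.04294400860764259), np.float64(0.04252163750843761), np.float64(0.04350099338314435)]
scene [[0.4952615497671721, -0.263562783726144], [0.4527757138386882, -0.25493621670535677], [0.4604225930237154, -0.21070413802981908], [0.502463869387814, -0.21750948531902065]] [ 0.4777 -0.2367  0.005 ] [np.float64(0.04335278437547224), np.float64(0.04488821165104886), np.float64(0.04258851570610502), np.float64(0.046613085095211546)]
plate yaw x -8.519589758125834
plate yaw x scene -8.620700237953077 -8.14689195811729
foot [[ 0.6031 -0.2557  0.008 ]] [[ 0.6007 -0.2585  0.008 ]]
vial [[ 0.3767 -0.1136  0.045 ]] dish [[0.7201 0.0673 0.032 ]] jar [[ 0.7473 -0.0515  0.075 ]]
big slide [[0.334  0.1966 0.01  ]]
```

The slide to take is the one in the jig at top (302,230). It has a brown chip and is smaller than the loose brown one at (225,305), and the one at (197,194) is blue. In the enlarged crop its frosted end points to image lower right, away from the clamp, with the notch on the lower side, so the label is up.

```bash
cat >> h.py <<'E'
from scipy.spatial.transform import Rotation as Ro
O=np.array([.4955,.0345]);th=np.radians(79.2)
yj=np.array([np.cos(th),np.sin(th)]);xj=np.array([np.sin(th),-np.cos(th)])
def J(x,y,z): p=O+xj*x+yj*y; return np.array([*p,z])
def downrot(yaw,tilt=0): # tool x yaw deg, z down
    a=np.radians(yaw);x=np.array([np.cos(a),np.sin(a),0]);z=np.array([0,0,-1.]);R=np.c_[x,np.cross(z,x),z]
    return R@Ro.from_euler('y',tilt,degrees=True).as_matrix()
def rel(P,R,base=None):
    s=r.read_state();p0=np.array(s['ee_pos']);R0=np.array(s['tool_rot'])
    if base is not None:p0,R0=base
    t=R0.T@(np.array(P)-p0);w=Ro.from_matrix(R0.T@R).as_rotvec(degrees=True)
    return np.r_[np.round(t,4),np.round(w,1)].tolist()
E
python3 - <<'E'
from h import *
print(rel(J(0,50,.30),downrot(79.2)),J(0,50,.17))
E
```

```text
[26.9616, -42.8608, 0.0287, -0.1, -0.1, -58.0] [ 9.86456573 49.14886254  0.17      ]
```

```bash
python3 - <<'E'
from h import *
print(rel(J(0,.05,.30),downrot(79.2)),J(0,.05,.17))
E
```

```text
[0.5009, -0.4953, -0.0498, -0.1, -0.1, -58.0] [0.50486907 0.08361436 0.17      ]
```

>>> apply_moves --pt "0 0.5 -0.495 -0.05 0 0 -58" --pt "0 0.5 -0.495 -0.05 0 0 -58" --pt "0 0.5 -0.495 -0.05 0 0 -58" --pt "0 0.5 -0.495 -0.05 0 0 -58" --pt "0 0.5 -0.495 -0.05 0 0 -58" --newtons 40

```text
time: 0.52
ee_pos: [0.3019, -0.3679, 0.2645]
tool_rot: [[0.54, 0.842, -0.0], [0.842, -0.54, 0.001], [0.001, -0.001, -1.0]]
contact_force: [1.3, 0.3, 0.4]
finger_gap: 0.0256
```

```bash
python3 - <<'E'
from h import *
print(rel(J(0,.05,.30),downrot(79.2)))
E
```

```text
[0.4896, -0.0731, -0.0352, -0.0, -0.0, -21.9]
```

>>> apply_moves --pt "0 0.489 -0.073 -0.035 0 0 -22" --pt "0 0.489 -0.073 -0.035 0 0 -22" --pt "0 0.489 -0.073 -0.035 0 0 -22" --pt "0 0.489 -0.073 -0.035 0 0 -22" --pt "0 0.489 -0.073 -0.035 0 0 -22"

```text
time: 0.93
ee_pos: [0.3881, -0.1787, 0.2796]
tool_rot: [[0.19, 0.982, -0.0], [0.982, -0.19, 0.0], [0.0, -0.0, -1.0]]
contact_force: [0.1, -0.8, 0.5]
finger_gap: -0.0002
```

```bash
python3 - <<'E'
from h import *
print(rel(J(0,.05,.27),downrot(79.2)))
E
```

```text
[0.2797, 0.0648, 0.0097, -0.0, -0.0, -0.2]
```

>>> apply_moves --pt "0 0.28 0.065 0.01 0 0 0" --pt "0 0.28 0.065 0.01 0 0 0" --pt "0 0.28 0.065 0.01 0 0 0" --pt "0 0.28 0.065 0.01 0 0 0" --pt "0 0.28 0.065 0.01 0 0 0"

```text
time: 1.35
ee_pos: [0.4731, 0.0116, 0.2722]
tool_rot: [[0.191, 0.982, -0.0], [0.982, -0.191, -0.0], [-0.0, -0.0, -1.0]]
contact_force: [-0.1, -0.5, 0.9]
finger_gap: 0.0001
```

```bash
python3 - <<'E'
from h import *
print(rel(J(0,.05,.169),downrot(79.2)))
E
```

```text
[0.0768, 0.0175, 0.1032, -0.0, 0.0, -0.2]
```

>>> apply_moves --pt "0 0.04 0.017 0.02 0 0 0" --pt "0 0.075 0.017 0.04 0 0 0" --pt "0 0.075 0.017 0.075 0 0 0" --pt "0 0.076 0.0175 0.103 0 0 0" --pt "0 0.076 0.0175 0.103 0 0 0"

```text
time: 1.77
ee_pos: [0.5014, 0.0814, 0.1615]
tool_rot: [[0.189, 0.982, -0.013], [0.982, -0.189, -0.001], [-0.004, -0.012, -1.0]]
contact_force: [-0.4, 0.1, -1.1]
finger_gap: 0.0001
```

```bash
python3 - <<'E'
from h import *
s=r.read_state();print(s['ee_pos'],s['joints'],s['contact_force'])
b=(J(0,.05,.169),downrot(79.2))
print('to go',rel(*b))
tab=[(96,168,5),(131,160,24),(159,146,40),(177,133,53),(190,122,63),(201,112,71),(212,100,80),(225,79,91),(229,68,96)]
T=np.array(tab,float)
for t in [5,14,24,32,40,47,53,58,63,67,71,76,80,86,91,96]:
    G=np.array([np.interp(t,T[:,2],T[:,0]),np.interp(t,T[:,2],T[:,1])]);a=np.radians(t)
    u=np.array([np.sin(a),np.cos(a)]);n=np.array([-np.cos(a),np.sin(a)])
    sl=np.interp(t,[5,60,96],[15,8,-6])
    tilt=np.interp(t,[40,96],[0,25])
    C=G+9*n-sl*u
    f=np.radians(tilt); # tool axis up dir (y,z)=(sin f,cos f); corner at +11 side
    up=np.array([np.sin(f),np.cos(f)]);side=np.array([np.cos(f),-np.sin(f)])
    tcp=C-11*side+19*up if t<85 else C+19*up-11*side*max(0,(91-t)/6)
    R=downrot(79.2,tilt)
    print(t,tcp.round(1),round(tilt,1),'upvec jig y',round(float((-R[:2,2])@yj),3),rel(J(0,tcp[0]/1000,tcp[1]/1000),R,b))
p,d=r.get_image("scene");cv2.imwrite("pics/s1.png",cv2.resize(p[150:320,280:500,::-1],(780,603)))
E
```

```text
[0.5014195  0.08143386 0.16151209] [ 9.40262946e-02 -1.46110258e-01  1.62041882e+00 -9.48638667e-06
  1.68015337e+00  2.84099159e-01] [-0.39926004  0.11468309 -1.08778505]
to go [0.0028, 0.0029, -0.0075, -0.7, 0.2, -0.1]
5 [ 74.7 172.8] 0.0 upvec jig y 0.0 [0.0247, -0.0, -0.0038, 0.0, 0.0, 0.0]
14 [ 89.5 171.9] 0.0 upvec jig y 0.0 [0.0395, -0.0, -0.0029, 0.0, 0.0, 0.0]
24 [106.7 171.2] 0.0 upvec jig y 0.0 [0.0567, -0.0, -0.0022, 0.0, 0.0, 0.0]
32 [120.2 167. ] 0.0 upvec jig y 0.0 [0.0702, -0.0, 0.002, 0.0, 0.0, 0.0]
40 [134.3 162.7] 0.0 upvec jig y 0.0 [0.0843, 0.0, 0.0063, 0.0, 0.0, 0.0]
47 [145.5 158.6] 3.1 upvec jig y -0.055 [0.0955, -0.0, 0.0104, 0.0, 3.1, 0.0]
53 [155.5 154.9] 5.8 upvec jig y -0.101 [0.1055, -0.0, 0.0141, -0.0, 5.8, -0.0]
58 [163.5 151.1] 8.0 upvec jig y -0.14 [0.1135, -0.0, 0.0179, 0.0, 8.0, 0.0]
63 [172.4 147.6] 10.3 upvec jig y -0.178 [0.1224, 0.0, 0.0214, -0.0, 10.3, -0.0]
67 [180.3 144.1] 12.1 upvec jig y -0.209 [0.1303, 0.0, 0.0249, -0.0, 12.1, -0.0]
71 [188.4 140.4] 13.8 upvec jig y -0.239 [0.1384, -0.0, 0.0286, -0.0, 13.8, -0.0]
76 [197.9 134.9] 16.1 upvec jig y -0.277 [0.1479, 0.0, 0.0341, -0.0, 16.1, -0.0]
80 [205.6 130.3] 17.9 upvec jig y -0.307 [0.1556, -0.0, 0.0387, -0.0, 17.9, 0.0]
86 [218.6 118.7] 20.5 upvec jig y -0.351 [0.1686, -0.0, 0.0503, 0.0, 20.5, -0.0]
91 [236.6 105.4] 22.8 upvec jig y -0.387 [0.1866, -0.0, 0.0636, 0.0, 22.8, 0.0]
96 [243.9  93.5] 25.0 upvec jig y -0.423 [0.1939, -0.0, 0.0755, -0.0, 25.0, -0.0]
```

View pics/s1.png

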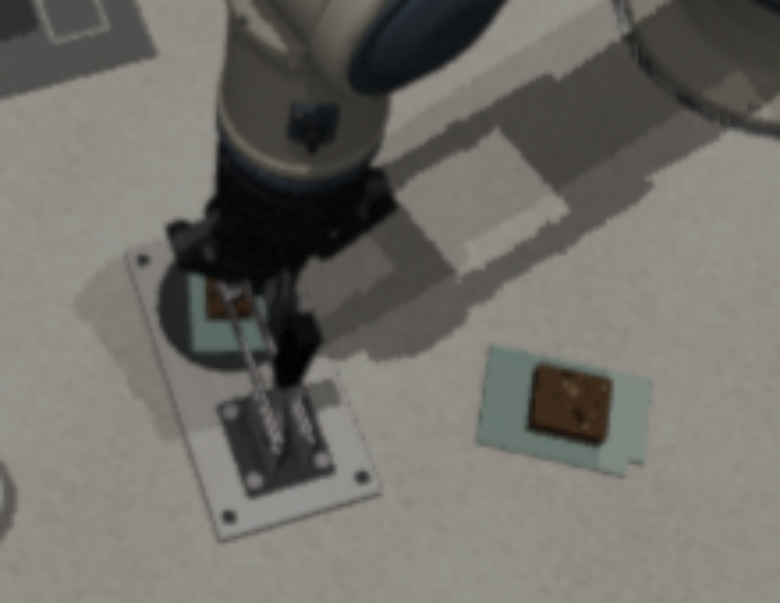

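>>> apply_moves --pt "0 0 0 0 0 0 0" --pt "0 0 0 0 0 0 0"

```text
time: 1.98
ee_pos: [0.5055, 0.0803, 0.1723]
tool_rot: [[0.192, 0.981, 0.004], [0.981, -0.192, 0.0], [0.001, 0.004, -1.0]]
contact_force: [0.1, -0.2, 0.6]
finger_gap: 0.0002
```

```bash
python3 - <<'E'
from h import *
b=(J(0,.05,.169),downrot(79.2))
print('to go',rel(*b))
E
```

```text
to go [0.0031, -0.0012, 0.0033, 0.2, -0.1, -0.3]
```

>>> apply_moves --pt "0 0.015 0 -0.002 0 0 0" --pt "0 0.028 0 -0.002 0 0 0" --pt "0 0.04 0 -0.002 0 0 0" --pt "0 0.05 0 -0.002 0 0 0" --pt "0 0.06 0 -0.001 0 0 0"

```text
time: 2.4
ee_pos: [0.5165, 0.1406, 0.1714]
tool_rot: [[0.191, 0.982, 0.001], [0.982, -0.191, 0.0], [0.0, 0.001, -1.0]]
contact_force: [1.0, -1.2, -0.8]
finger_gap: 0.0005
```

>>> apply_moves --pt "0 0.012 0 0.003 0 0 0" --pt "0 0.025 0 0.007 0 0 0" --pt "0 0.036 0 0.011 0 -3 0" --pt "0 0.046 0 0.015 0 -6 0" --pt "0 0.054 0 0.019 0 -8 0"

```text
time: 2.82
ee_pos: [0.5263, 0.1939, 0.1508]
tool_rot: [[0.188, 0.982, -0.027], [0.972, -0.19, -0.14], [-0.142, 0.0, -0.99]]
contact_force: [-0.3, -2.5, -0.2]
finger_gap: -0.0001
```

```bash
python3 - <<'E'
from h import *
s=r.read_state();p=s['ee_pos'];print((p[:2]-O)@yj,(p[:2]-O)@xj,p[2],s['contact_force'])
p,d=r.get_image("scene");cv2.imwrite("pics/s2.png",cv2.resize(p[150:320,280:500,::-1],(780,603)))
E
```

```text
0.16231479414529712 0.00042016406764609256 0.15076110137172138 [-0.34795432 -2.4531246  -0.16623474]
```

View pics/s2.png

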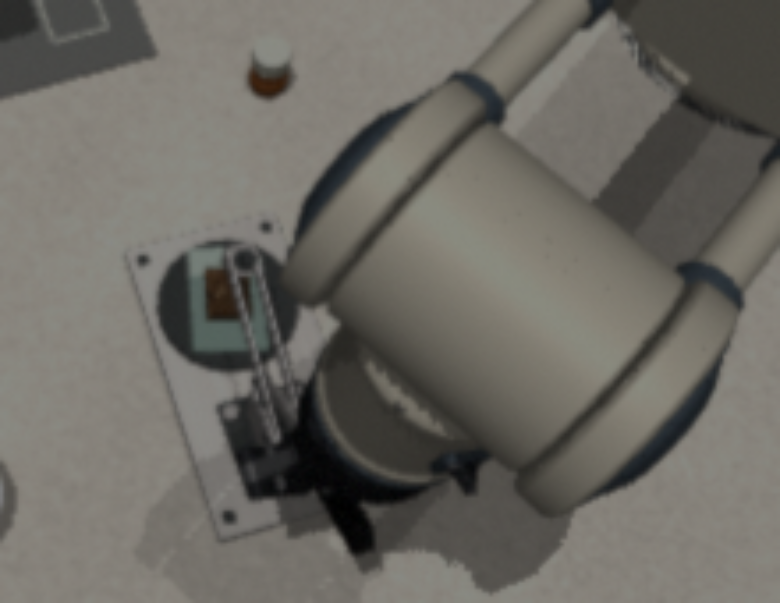

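```bash
python3 - <<'E'
from h import *
b=(J(0,.1635,.151),downrot(79.2,-8))
for t,y,z in [(10.3,172.4,147.6),(12.1,180.3,144.1),(13.8,188.4,140.4),(16.1,197.9,134.9),(17.9,205.6,130.3),(20.5,218.6,118.7),(22.8,231,105.4),(25,238,95),(25,240,90)]:
    print(t,rel(J(0,y/1000,z/1000),downrot(79.2,-t),b))
E
```

```text
10.3 [0.0093, -0.0, 0.0021, -0.0, -2.3, -0.0]
12.1 [0.0176, 0.0, 0.0045, -0.0, -4.1, -0.0]
13.8 [0.0261, -0.0, 0.007, -0.0, -5.8, -0.0]
16.1 [0.0363, -0.0, 0.0112, -0.0, -8.1, 0.0]
17.9 [0.0446, 0.0, 0.0146, -0.0, -9.9, -0.0]
20.5 [0.0591, 0.0, 0.0243, 0.0, -12.5, 0.0]
22.8 [0.0732, -0.0, 0.0358, -0.0, -14.8, 0.0]
25 [0.0816, 0.0, 0.0451, 0.0, -17.0, -0.0]
25 [0.0842, 0.0, 0.0498, 0.0, -17.0, -0.0]
```

>>> apply_moves --pt "0 0.009 0 0.002 0 -2.3 0" --pt "0 0.018 0 0.0045 0 -4 0" --pt "0 0.026 0 0.007 0 -6 0" --pt "0 0.036 0 0.011 0 -8 0" --pt "0 0.0445 0 0.0145 0 -10 0"

```text
time: 3.28
ee_pos: [0.5343, 0.2345, 0.1306]
tool_rot: [[0.181, 0.982, -0.059], [0.933, -0.191, -0.305], [-0.31, -0.0, -0.951]]
contact_force: [0.3, 0.3, 1.5]
finger_gap: -0.0003
```

```bash
python3 - <<'E'
from h import *
s=r.read_state();p=s['ee_pos'];print((p[:2]-O)@yj,(p[:2]-O)@xj,p[2],s['contact_force'])
b=(J(0,.2056,.1303),downrot(79.2,-18))
for t,y,z in [(20.5,218.6,118.7),(22.8,231,105.4),(25,238,95),(25,240,90)]:
    print(t,rel(J(0,y/1000,z/1000),downrot(79.2,-t),b))
p,d=r.get_image("scene");cv2.imwrite("pics/s3.png",cv2.resize(p[150:320,280:500,::-1],(780,603)))
p,d=r.get_image("top");cv2.imwrite("pics/t3.png",cv2.resize(p[150:320,180:400,::-1],(780,603)))
E
```

```text
0.2037115729425033 0.0006786884706227481 0.13057683449018298 [0.25152405 0.33816692 1.48887198]
20.5 [0.0159, -0.0, 0.007, -0.0, -2.5, -0.0]
22.8 [0.0319, -0.0, 0.0158, -0.0, -4.8, 0.0]
25 [0.0417, -0.0, 0.0236, 0.0, -7.0, -0.0]
25 [0.0452, -0.0, 0.0277, 0.0, -7.0, -0.0]
```

View pics/s3.png

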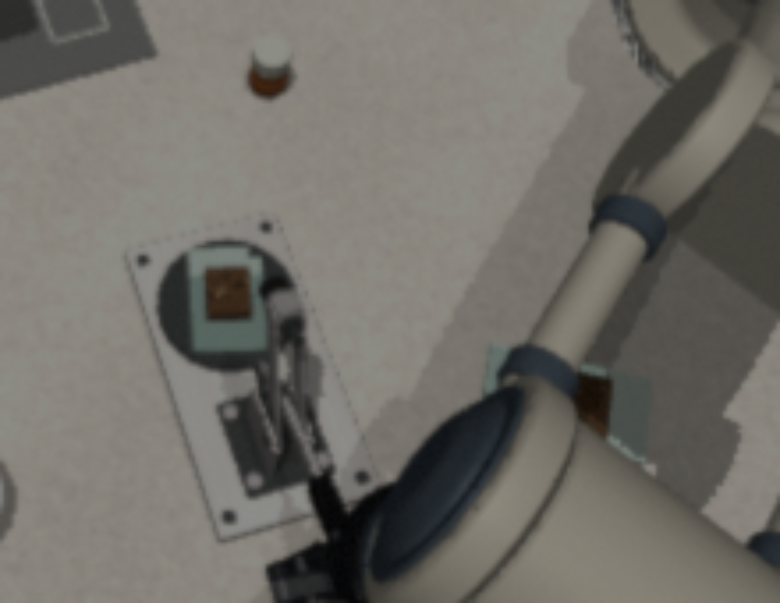

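View pics/t3.png

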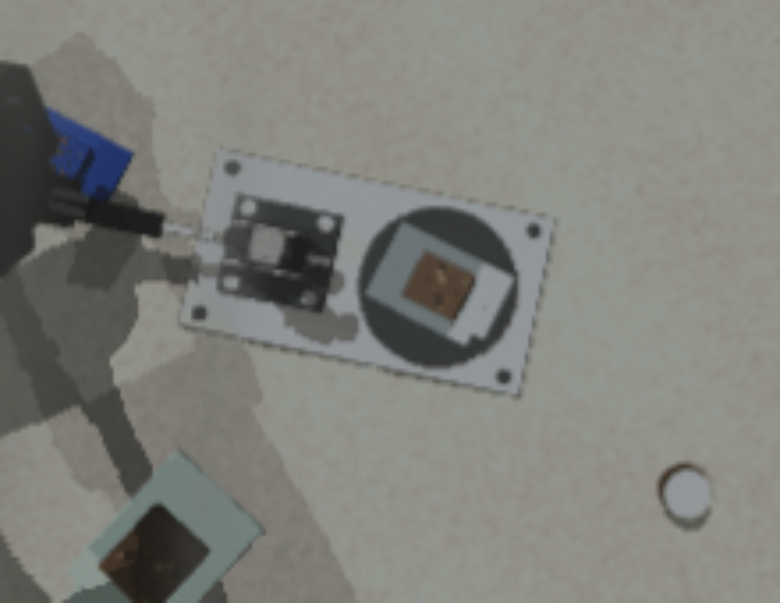

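The handle is at about 80° and the arm is near upright. In both views the slide and chip are still centred on the platen.

>>> apply_moves --pt "0 0.008 0 0.0035 0 -1.2 0" --pt "0 0.016 0 0.007 0 -2.5 0" --pt "0 0.024 0 0.0115 0 -3.6 0" --pt "0 0.032 0 0.016 0 -4.8 0" --pt "0 0.037 0 0.02 0 -6 0"

```text
time: 3.8
ee_pos: [0.5398, 0.2625, 0.1001]
tool_rot: [[0.174, 0.982, -0.078], [0.897, -0.191, -0.399], [-0.406, -0.0, -0.914]]
contact_force: [0.4, -1.1, -1.0]
finger_gap: -0.0
```

>>> apply_moves --pt "0 0.003 0 0.003 0 -1 0" --pt "0 0.005 0 0.006 0 -1 0" --pt "0 0.005 0 0.006 0 -1 0"

```text
time: 4.05
ee_pos: [0.54, 0.2644, 0.0921]
tool_rot: [[0.172, 0.982, -0.082], [0.89, -0.191, -0.415], [-0.423, -0.001, -0.906]]
contact_force: [0.4, -0.2, 0.7]
finger_gap: 0.0001
```

```bash
python3 - <<'E'
from h import *
s=r.read_state();p=s['ee_pos'];print((p[:2]-O)@yj,(p[:2]-O)@xj,p[2],s['contact_force'],s['tool_rot'])
p,d=r.get_image("scene");cv2.imwrite("pics/s4.png",cv2.resize(p[150:320,280:500,::-1],(780,603)))
p,d=r.get_image("top");cv2.imwrite("pics/t4f.png",p[:,:,::-1]);cv2.imwrite("pics/t4.png",cv2.resize(p[150:320,180:400,::-1],(780,603)))
E
```

```text
0.23416369306386872 0.0006763593831764717 0.09207895372936625 [ 0.43391059 -0.2398561   0.68342608] [[ 0.17230783  0.98165947 -0.08157639]
 [ 0.88970143 -0.19063968 -0.41483475]
 [-0.42277816 -0.00109935 -0.90623254]]
```

View pics/s4.png

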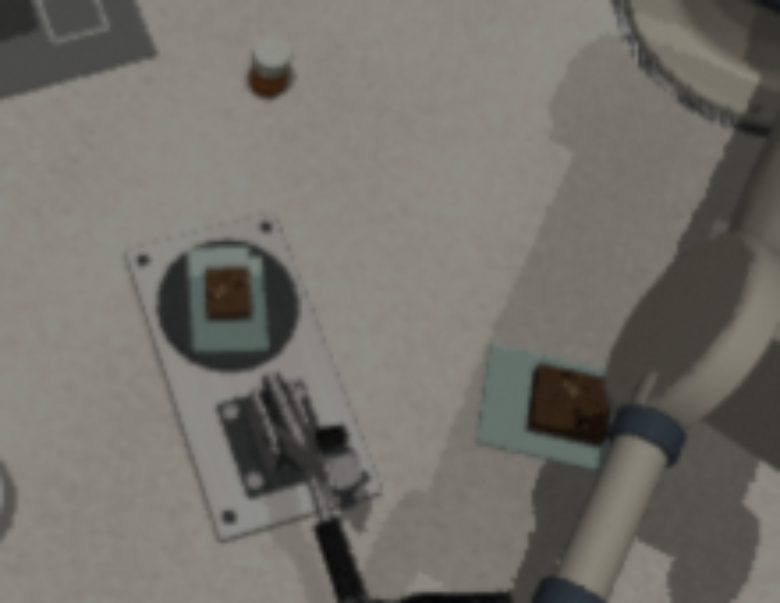

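View pics/t4.png

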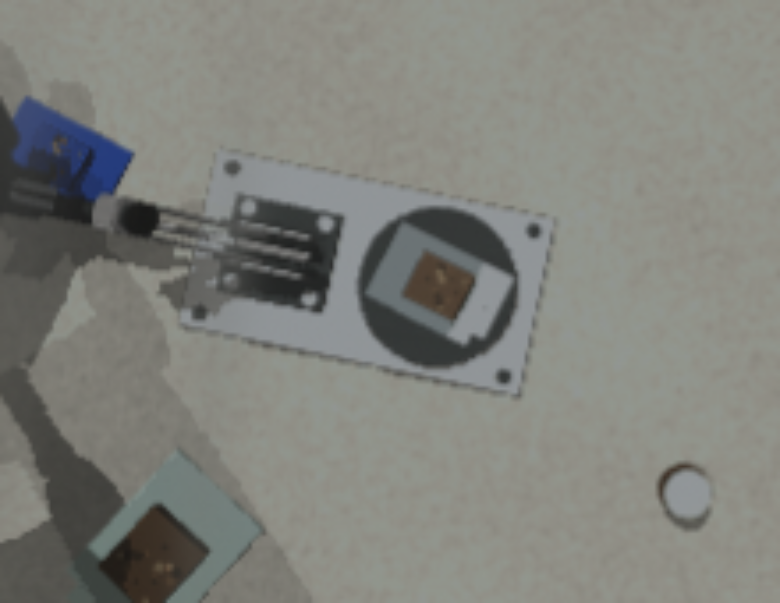

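Both views show the clamp arm leaning back past upright and the slide unmoved. Next I retract and measure the slide, which is now fully visible.

>>> apply_moves --pt "0 0 0 -0.03 0 0 0" --pt "0 0 0 -0.07 0 0 0" --pt "0 0 0 -0.11 0 0 0" --pt "0 0 0 -0.15 0 7 0" --pt "0 0 0 -0.18 0 14 0"

```text
time: 4.57
ee_pos: [0.555, 0.3415, 0.2584]
tool_rot: [[0.185, 0.982, -0.034], [0.965, -0.188, -0.182], [-0.185, 0.001, -0.983]]
contact_force: [-0.0, 0.7, 0.3]
finger_gap: 0.0001
```

```bash
python3 - <<'E'
from h import *
np.set_printoptions(precision=4,suppress=True)
for n,c,z in (("top",(180,150),0),("scene",(280,150),0)):
    p,d=r.get_image(n);img=p[:,:,::-1].copy();cv2.imwrite(f"pics/{n}5.png",img)
    hsv=cv2.cvtColor(img,cv2.COLOR_BGR2HSV)
    # chip mask: brown near expected
    m=((hsv[...,0]<20)&(hsv[...,1]>90)).astype(np.uint8)
    u=pix(n,[.496,.033,.036])[0]
    k,lab,st,cen=cv2.connectedComponentsWithStats(m)
    i=min(range(1,k),key=lambda i:np.hypot(*(cen[i]-u))+(1e3 if st[i,4]<60 else 0))
    print(n,'chip comp',cen[i],st[i],u)
    cnt=cv2.findContours((lab==i).astype(np.uint8),0,2)[0][0]
    b=cv2.boxPoints(cv2.minAreaRect(cnt));P=onz(n,b,.036);print(' chip top',P.mean(0),onz(n,[cen[i]],.034),[np.linalg.norm(P[j]-P[(j+1)%4]) for j in range(4)],[np.degrees(np.arctan2(*(P[(j+1)%4]-P[j])[1::-1])) for j in range(4)])
    x,y=u.astype(int)
    cv2.imwrite(f"pics/{n}5c.png",cv2.resize(img[y-30:y+30,x-35:x+35],(770,660)[:2] if 0 else (700,600),interpolation=cv2.INTER_CUBIC));print((x-35,y-30))
E
```

```text
top chip comp [219.4946 308.1848] [212 293  13  29 184] [303.3193 229.4708]
 chip top [0.3329 0.2054 0.036 ] [[0.3302 0.2027 0.034 ]] [np.float64(0.056682279491210824), np.float64(0.02486684002096909), np.float64(0.056684255614931144), np.float64(0.024704722206834565)] [np.float64(2.6958363789978526), np.float64(-88.9840148100918), np.float64(-177.46815364317817), np.float64(91.00091208080002)]
(np.int64(268), np.int64(199))
scene chip comp [343.7619 231.9388] [338 226  12  13 147] [343.2992 231.7345]
 chip top [0.4959 0.0337 0.036 ] [[0.4947 0.0332 0.034 ]] [np.float64(0.0260978419495269), np.float64(0.031063878601706774), np.float64(0.025696668071470214), np.float64(0.031040810700085037)] [np.float64(152.7034973370583), np.float64(60.54425327292453), np.float64(-27.320012604231124), np.float64(-118.71648612327076)]
(np.int64(308), np.int64(201))
```

View pics/top5c.png

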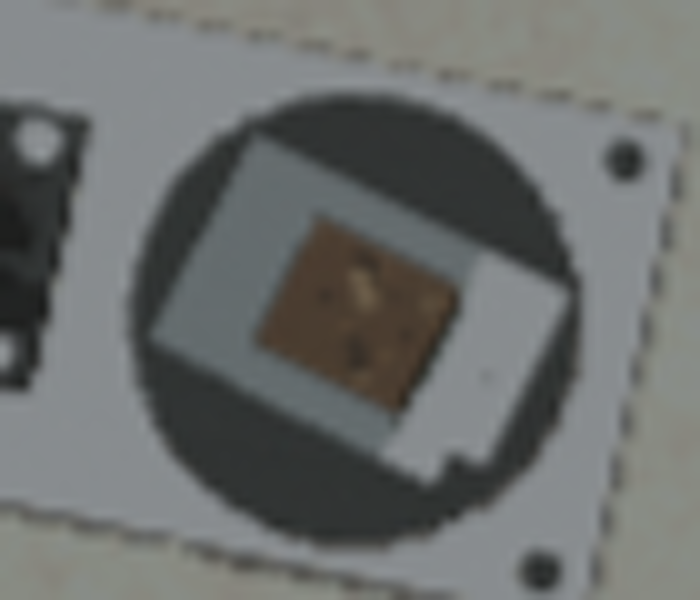

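View pics/scene5c.png

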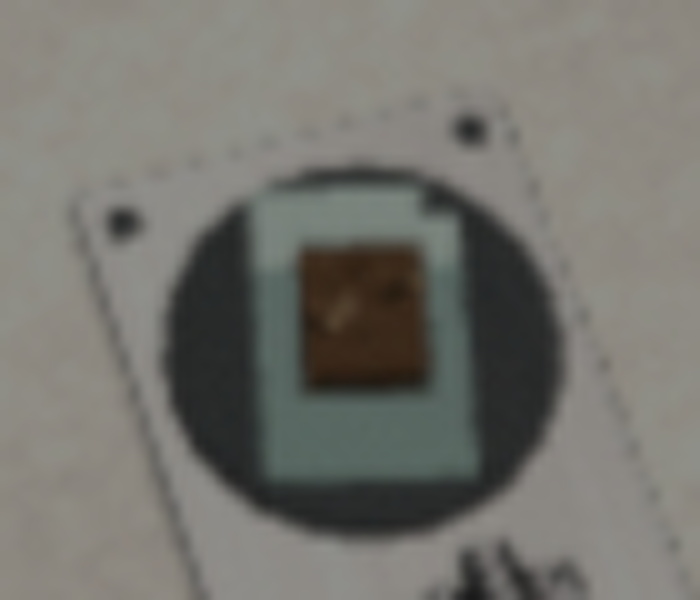

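View pics/scene5.png

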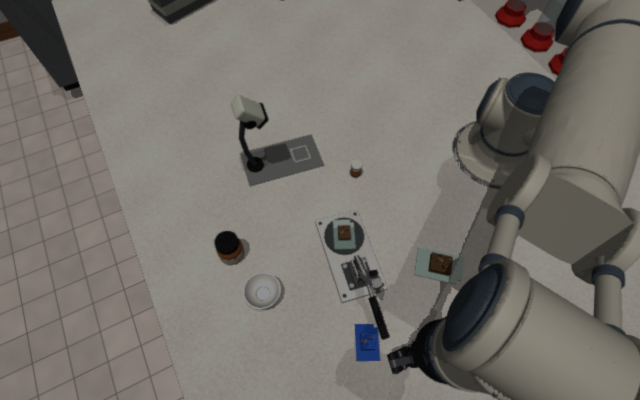

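```bash
python3 - <<'E'
from h import *
np.set_printoptions(precision=4,suppress=True)
tc=lambda q:(np.array(q,float)+0.5)/10-0.5+[268,199]
sc=lambda q:(np.array(q,float)+0.5)/10-0.5+[308,201]
def rep(n,P):
    x=P[1]-P[0]; print(n,'cen',P.mean(0),'lens',[round(float(np.linalg.norm(P[j]-P[(j+1)%len(P)])),4) for j in range(len(P))],'yaw',[round(float(np.degrees(np.arctan2(*(P[(j+1)%len(P)]-P[j])[1::-1]))),1) for j in range(len(P))])
G=onz("top",tc([(258,135),(573,293),(150,335)]),.023);rep('glass top',G);print(' centre',(G[1]+G[2])/2)
rep('chip top',onz("top",tc([(317,213),(460,290),(400,412),(255,340)]),.036))
G=onz("scene",sc([(482,478),(264,480),(248,190)]),.023);rep('glass scene',G);print(' centre',(G[0]+G[2])/2)
rep('chip scene',onz("scene",sc([(428,380),(304,380),(302,245),(422,245)]),.036))
E
```

```text
glass top cen [0.508  0.0406 0.023 ] lens [0.0753, 0.0905, 0.0483] yaw [-115.5, 96.8, -26.9]
 centre [0.4954 0.0329 0.023 ]
chip top cen [0.4951 0.0329 0.036 ] lens [0.0343, 0.0284, 0.0341, 0.0296] yaw [-117.1, 155.0, 64.9, -24.6]
glass scene cen [0.5068 0.0407 0.023 ] lens [0.051, 0.0758, 0.0923] yaw [-26.8, -115.5, 98.1]
 centre [0.4937 0.0332 0.023 ]
chip scene cen [0.4946 0.0337 0.036 ] lens [0.0289, 0.0349, 0.0285, 0.0349] yaw [-27.3, -117.9, 152.7, 62.8]
```

```bash
python3 - <<'E'
from h import *
print(rel([.495,.033,.27],downrot(64)))
E
```

```text
[-0.3079, -0.0014, 0.0523, 2.0, 10.0, 14.8]
```

>>> apply_moves --pt "0.6 -0.04 0 -0.01 0 5 5" --pt "0.6 -0.08 0 -0.01 2 10 10" --pt "0.6 -0.12 0 0 2 10 15" --pt "0.6 -0.16 -0.001 0.01 2 10 15" --pt "0.6 -0.2 -0.001 0.025 2 10 15"

```text
time: 5.08
ee_pos: [0.5149, 0.1404, 0.2715]
tool_rot: [[0.441, 0.897, -0.011], [0.897, -0.441, -0.012], [-0.016, -0.005, -1.0]]
contact_force: [0.4, -0.9, 0.6]
finger_gap: 0.0511
```

```bash
python3 - <<'E'
from h import *
print(rel([.495,.033,.16],downrot(64)))
E
```

```text
[-0.1034, 0.0301, 0.1131, -0.3, 0.9, -0.2]
```

>>> apply_moves --pt "0.6 -0.04 0.012 0 0 0.9 0" --pt "0.6 -0.08 0.024 0 0 0.9 0" --pt "0.6 -0.104 0.03 0.035 0 0.9 0" --pt "0.6 -0.104 0.03 0.075 0 0.9 0" --pt "0.6 -0.104 0.03 0.112 0 0.9 0"

```text
time: 5.5
ee_pos: [0.4949, 0.0325, 0.1592]
tool_rot: [[0.444, 0.896, -0.004], [0.896, -0.444, 0.001], [-0.001, -0.004, -1.0]]
contact_force: [1.3, 0.4, -0.6]
finger_gap: 0.0511
```

>>> apply_moves --pt "0.6 0 0 0 0 0 0" --pt "0.6 0 0 0 0 0 0" --pt "0.6 0 0 0 0 0 0" --pt "0.6 0 0 0 0 0 0" --pt "0.6 0 0 0 0 0 0"

```text
time: 5.92
ee_pos: [0.4968, 0.0353, 0.1631]
tool_rot: [[0.44, 0.898, -0.002], [0.898, -0.44, 0.002], [0.001, -0.002, -1.0]]
contact_force: [0.6, 0.8, 0.1]
finger_gap: 0.0511
```

```bash
python3 - <<'E'
from h import *
print(rel([.495,.033,.07],downrot(64)),r.read_state()['joints'])
E
```

```text
[-0.0029, -0.0004, 0.0931, -0.1, -0.0, -0.1] [ 1.47383401e-03 -1.83893019e-01  1.65121528e+00  1.63365039e-03
  1.67605776e+00  4.56699958e-01]
```

>>> apply_moves --pt "0.6 -0.002 0 0.035 0 0 0" --pt "0.6 -0.002 0 0.07 0 0 0" --pt "0.6 -0.002 0 0.093 0 0 0" --pt "0.6 -0.002 0 0.093 0 0 0" --pt "0.6 -0.002 0 0.093 0 0 0"

```text
time: 6.33
ee_pos: [0.4938, 0.0335, 0.0672]
tool_rot: [[0.44, 0.898, -0.008], [0.898, -0.44, 0.002], [-0.002, -0.008, -1.0]]
contact_force: [1.2, 0.1, 0.8]
finger_gap: 0.0513
```

```bash
python3 - <<'E'
from h import *
a=[]
for i in range(4):
    p,d=r.get_image("scene" if i%2 else "top"); cv2.imwrite(f"pics/g{i}.png",p[:,:,::-1]); a.append(r.read_state()['ee_pos'])
print(np.round(a,4)); print(rel([.495,.033,.044],downrot(64)),r.read_state()['contact_force'])
im=cv2.imread("pics/g1.png");cv2.imwrite("pics/g1c.png",cv2.resize(im[170:270,280:410],(780,600),interpolation=cv2.INTER_CUBIC))
E
```

```text
[[0.4948 0.0335 0.0689]
 [0.4954 0.0334 0.0697]
 [0.4955 0.0334 0.0699]
 [0.4954 0.0334 0.0696]]
[-0.0005, -0.0001, 0.0256, -0.2, -0.0, -0.1] [ 0.06852385  0.3640295  -0.16573476]
```

View pics/g1c.png

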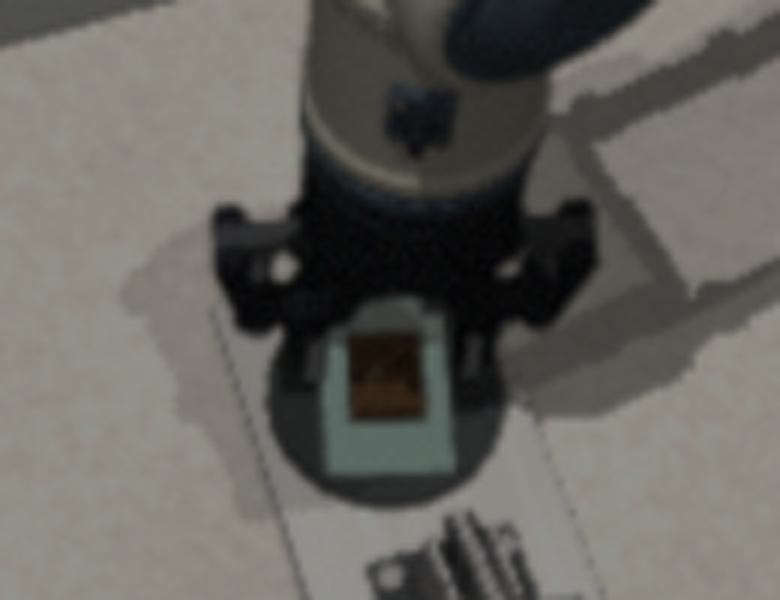

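The scene crop shows the fingers straddling the chip evenly, with the chip at crop (387,375). Now I go down.

>>> apply_moves --pt "0.6 0 0 0.01 0 0 0" --pt "0.6 0 0 0.018 0 0 0" --pt "0.6 0 0 0.024 0 0 0" --pt "0.6 0 0 0.0255 0 0 0" --pt "0.5 0 0 0.0255 0 0 0"

```text
time: 6.95
ee_pos: [0.4935, 0.0332, 0.0405]
tool_rot: [[0.44, 0.898, -0.007], [0.898, -0.44, 0.001], [-0.002, -0.007, -1.0]]
contact_force: [-0.1, 0.3, -0.2]
finger_gap: 0.0428
```

>>> apply_moves --pt "0.42 0 0 0 0 0 0" --pt "0.38 0 0 0 0 0 0" --pt "0.3 0 0 0 0 0 0" --pt "0.2 0 0 0 0 0 0" --pt "0.1 0 0 0 0 0 0" --newtons 50

```text
time: 7.37
ee_pos: [0.4937, 0.0335, 0.042]
tool_rot: [[0.44, 0.898, -0.007], [0.898, -0.44, 0.002], [-0.001, -0.007, -1.0]]
contact_force: [-1.4, 0.8, 5.2]
finger_gap: 0.0284
```

>>> apply_moves --pt "0 0 0 0 0 0 0" --pt "0 0 0 0 0 0 0" --pt "0 0 0 -0.005 0 0 0" --pt "0 0 0 -0.015 0 0 0" --pt "0 0 0 -0.03 0 0 0" --newtons 60

```text
time: 7.78
ee_pos: [0.4925, 0.0332, 0.0701]
tool_rot: [[0.44, 0.898, -0.011], [0.898, -0.44, 0.002], [-0.003, -0.01, -1.0]]
contact_force: [0.3, -0.8, -0.5]
finger_gap: 0.0287
```

>>> apply_moves --pt "0 0 0 -0.02 0 0 0" --pt "0 0 0 -0.045 0 0 0" --pt "0 0 0 -0.07 0 0 0" --pt "0 0 0 -0.085 0 0 0" --pt "0 0 0 -0.085 0 0 0"

```text
time: 8.2
ee_pos: [0.496, 0.0331, 0.161]
tool_rot: [[0.44, 0.898, 0.0], [0.898, -0.44, 0.002], [0.001, -0.001, -1.0]]
contact_force: [0.4, -0.8, -0.0]
finger_gap: 0.0285
```

```bash
python3 - <<'E'
from h import *
s=r.read_state();print({k:np.round(s[k],4).tolist() for k in('ee_pos','contact_force','finger_gap','joints')})
p,d=r.get_image("scene");cv2.imwrite("pics/l1.png",cv2.resize(p[140:290,270:430,::-1],(640,600),interpolation=cv2.INTER_CUBIC))
E
```

```text
{'ee_pos': [0.496, 0.0331, 0.161], 'contact_force': [0.3879, -0.7535, -0.0411], 'finger_gap': 0.0285, 'joints': [-0.0028, -0.1876, 1.6582, 0.0016, 1.6709, 0.4531]}
```

View pics/l1.png

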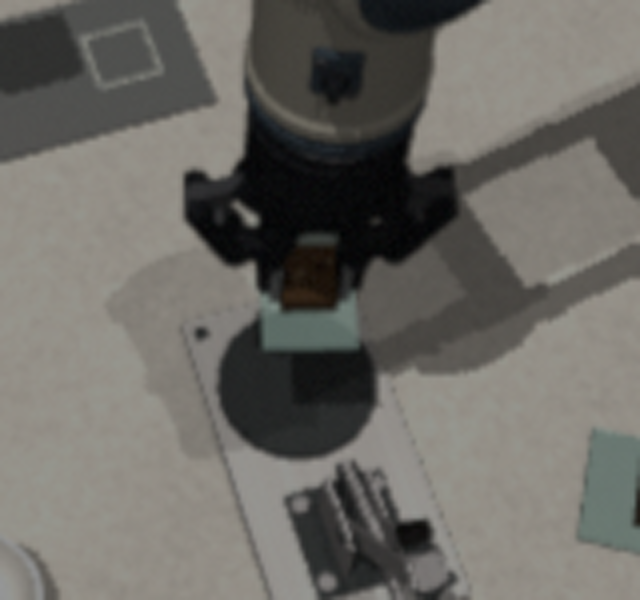

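```bash
python3 - <<'E'
from h import *
print(rel([.4513,-.2329,.17],downrot(171.5)))
E
```

```text
[-0.2582, 0.0775, -0.0119, -0.1, -0.2, -107.6]
```

>>> apply_moves --pt "0 -0.015 0.005 -0.009 0 0 -6" --pt "0 -0.03 0.009 -0.009 0 0 -12" --pt "0 -0.045 0.013 -0.009 0 0 -18" --pt "0 -0.06 0.018 -0.009 0 0 -24" --pt "0 -0.075 0.022 -0.009 0 0 -30"

```text
time: 8.67
ee_pos: [0.4802, -0.0445, 0.1629]
tool_rot: [[-0.073, 0.997, -0.01], [0.997, 0.073, 0.002], [0.003, -0.01, -1.0]]
contact_force: [-0.0, 0.2, -1.6]
finger_gap: 0.0285
```

```bash
python3 - <<'E'
from h import *
print(rel([.4513,-.2329,.17],downrot(171.5)))
E
```

```text
[-0.1858, -0.0427, -0.0072, -0.4, -0.5, -77.3]
```

>>> apply_moves --pt "0 -0.018 -0.004 -0.005 0 0 -6" --pt "0 -0.036 -0.008 -0.005 0 0 -12" --pt "0 -0.054 -0.012 -0.005 0 0 -18" --pt "0 -0.072 -0.016 -0.005 0 0 -24" --pt "0 -0.09 -0.02 -0.005 0 0 -30"

```text
time: 9.08
ee_pos: [0.4663, -0.1357, 0.1678]
tool_rot: [[-0.562, 0.827, -0.01], [0.827, 0.562, 0.003], [0.008, -0.007, -1.0]]
contact_force: [-0.2, 0.7, -0.2]
finger_gap: 0.0282
```

```bash
python3 - <<'E'
from h import *
print(rel([.4513,-.2329,.17],downrot(171.5)),r.read_state()['joints'])
E
```

```text
[-0.072, -0.0671, -0.0023, -0.2, -0.6, -47.3] [-3.52513627e-01 -2.10894822e-01  1.66641961e+00 -9.77860283e-04
  1.69674538e+00 -9.49334107e-01]
```

>>> apply_moves --pt "0 -0.012 -0.011 0 0 0 -6" --pt "0 -0.024 -0.022 0 0 0 -12" --pt "0 -0.036 -0.033 0 0 0 -18" --pt "0 -0.048 -0.045 0 0 0 -24" --pt "0 -0.06 -0.056 0 0 0 -30"

```text
time: 9.5
ee_pos: [0.4533, -0.2166, 0.1677]
tool_rot: [[-0.9, 0.436, -0.01], [0.436, 0.9, 0.003], [0.011, -0.002, -1.0]]
contact_force: [-0.4, -0.2, -0.4]
finger_gap: 0.0284
```

```bash
python3 - <<'E'
from h import *
print(rel([.4513,-.2329,.15],downrot(171.5)),r.read_state()['joints'])
E
```

```text
[-0.0055, -0.0155, 0.0177, 0.0, -0.6, -17.3] [-0.51204233 -0.16463477  1.6260849  -0.00221759  1.69077609 -1.6324671 ]
```

>>> apply_moves --pt "0 -0.002 -0.005 0.005 0 0 -6" --pt "0 -0.004 -0.01 0.01 0 0 -12" --pt "0 -0.0055 -0.0155 0.017 0 0 -17" --pt "0 -0.0055 -0.0155 0.017 0 0 -17" --pt "0 -0.0055 -0.0155 0.017 0 0 -17"

```text
time: 9.92
ee_pos: [0.4514, -0.232, 0.1509]
tool_rot: [[-0.987, 0.162, -0.011], [0.162, 0.987, 0.004], [0.011, 0.002, -1.0]]
contact_force: [-0.4, 0.3, -0.6]
finger_gap: 0.0284
```

```bash
python3 - <<'E'
from h import *
for i in range(3):p,d=r.get_image("scene")
print(rel([.4513,-.2329,.124],downrot(171.5)),r.read_state()['joints'],r.read_state()['tool_rot'])
cv2.imwrite("pics/m1.png",cv2.resize(p[60:210,210:370,::-1],(640,600),interpolation=cv2.INTER_CUBIC))
E
```

```text
[0.0006, -0.001, 0.0288, 0.0, -0.4, -0.7] [-0.53952641 -0.14778751  1.63730741 -0.0021981   1.65953969 -1.94994983] [[-9.87108810e-01  1.59873324e-01 -7.53116301e-03]
 [ 1.59862998e-01  9.87137270e-01  1.95760481e-03]
 [ 7.74726048e-03  7.28414657e-04 -9.99969724e-01]]
```

View pics/m1.png

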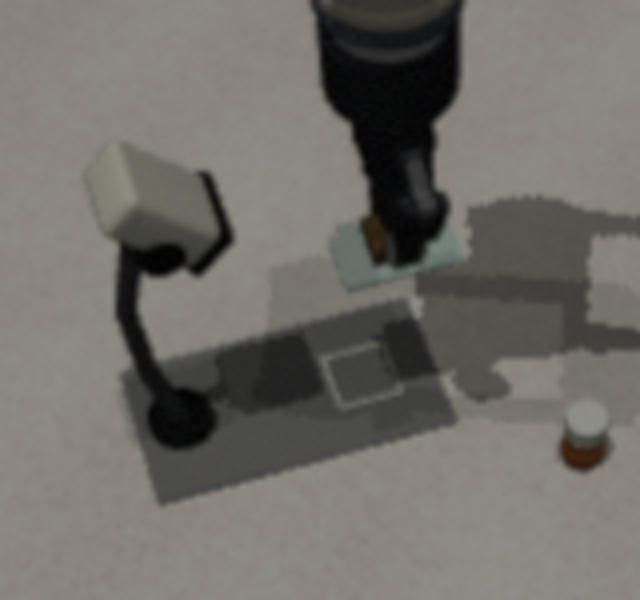

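>>> apply_moves --pt "0 0 -0.001 0.01 0 0 0" --pt "0 0 -0.001 0.02 0 0 0" --pt "0 0 -0.001 0.027 0 0 0" --pt "0 0 -0.001 0.027 0 0 0" --pt "0 0 -0.001 0.027 0 0 0"

```text
time: 10.48
ee_pos: [0.4514, -0.2329, 0.1247]
tool_rot: [[-0.987, 0.158, -0.009], [0.158, 0.987, 0.003], [0.01, 0.001, -1.0]]
contact_force: [-1.0, -0.4, 0.4]
finger_gap: 0.0284
```

>>> apply_moves --pt "0 0 0 0 0 0 0" --pt "0 0 0 0 0 0 0" --pt "0 0 0 0 0 0 0" --pt "0 0 0 0 0 0 0" --pt "0 0 0 0 0 0 0"

```text
time: 10.9
ee_pos: [0.452, -0.2334, 0.1262]
tool_rot: [[-0.987, 0.158, -0.007], [0.158, 0.987, 0.001], [0.007, 0.0, -1.0]]
contact_force: [-0.0, 0.3, -1.5]
finger_gap: 0.0287
```

```bash
python3 - <<'E'
from h import *
for n,x,y in(("scene",280,100),("top",390,170)):
    p,d=r.get_image(n);cv2.imwrite(f"pics/f_{n}.png",p[:,:,::-1])
    cv2.imwrite(f"pics/f_{n}c.png",cv2.resize(p[y:y+75,x:x+80,::-1],(640,600),interpolation=cv2.INTER_CUBIC))
    q=pix(n,[[.4785,-.237,.105],[.4785+.0104,-.237-.0016,.105]]);print(n,'label expected px',q,'crop',(q-[x,y])*8)
s=r.read_state();print(s['time'],s['ee_pos'],s['finger_gap'],np.abs(s['qd']).max())
E
```

```text
scene label expected px [[298.37669657 129.47947009]
 [294.32813393 130.53020393]] crop [[147.0135726  235.83576069]
 [114.62507147 244.24163143]]
top label expected px [[439.62777495 240.17335931]
 [440.43430601 234.83122234]] crop [[397.02219957 561.38687447]
 [403.47444808 518.64977875]]
11.0 [ 0.45196463 -0.23335643  0.12604297] 0.02867136401243646 0.0018295204182245171
```

View pics/f_scenec.png

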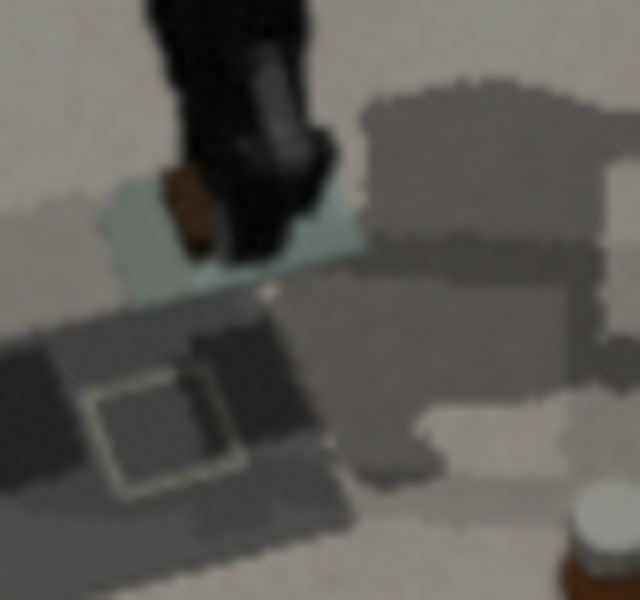

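View pics/f_topc.png

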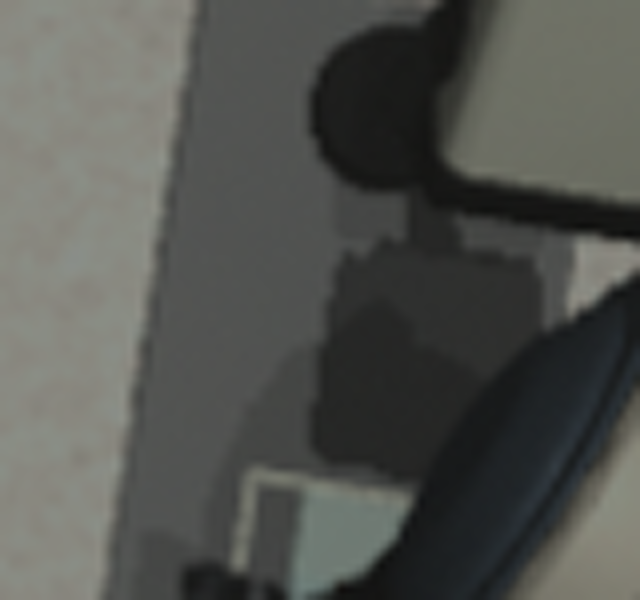

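View pics/f_scene.png

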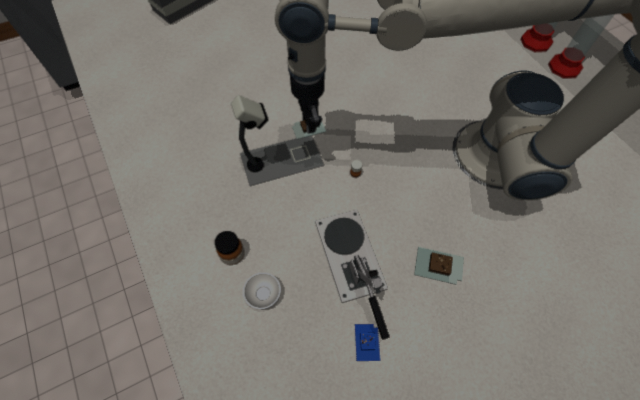

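```bash
python3 - <<'E'
from h import *
a=np.radians(-8.5);X=np.array([np.cos(a),np.sin(a)]);Y=np.array([-X[1],X[0]])
M=np.array([.4785,-.237])
f=lambda q,x,y:(np.array(q)+.5)/8-.5+[x,y]
for nm,n,q in(('near front corner','scene',f([(135,306)],280,100)),('near back corner','scene',f([(365,243)],280,100)),('top left front corner','top',f([(303,484)],390,170))):
    P=onz(n,q,.107)[0];print(nm,P,'in mark frame',(P[:2]-M)@X,(P[:2]-M)@Y)
E
```

```text
near front corner [ 0.49473761 -0.21444812  0.107     ] in mark frame 0.012725876797669214 0.02470423729416054
near back corner [ 0.42053985 -0.20397013  0.107     ] in mark frame -0.06220563390889229 0.024100014070876873
top left front corner [ 0.49756941 -0.21310598  0.107     ] in mark frame 0.015328192343280457 0.026450207276698643
```

The front corner comes out 12.7–15.3 mm and 24.7–26.5 mm in the mark frame, against an ideal of 10.5 and 25. That puts the label within about 5 mm. The clamp is still open and the other items haven't moved, so I'm handing in.

```bash
python3 - <<'E'
from h import *
s=r.read_state();print(s['time'],s['finger_gap'],np.abs(s['qd']).max());r.hand_in()
E
```

```text
11.0 0.02867136401243646 0.0018295204182245171
the job is handed in; nothing more can be done
```

I threw the clamp handle back, lifted the slide off the platen by its chip, and handed in at 11.0 s. The slide is held over the reader's white square, frosted end towards the post. The hand-in gave no verdict, so what follows is from my own last checks.

- **Clamp:** the last scene picture shows the arm still leaning back open, after I had let go of the handle.
- **Label position:** a front corner of the glass, measured in both views, puts the label about 2–5 mm in x and up to 1.5 mm in y from the square's centre. This corner is partly blurred in the pictures.
- **Label height:** about 102 mm above the square, worked out from the gripper height and the grasp, not measured directly.
- **Level and heading:** the tool is within about 0.4° of level and 1° of the direction to the post. In the scene view the slide's near edge is 75 mm long (76 mm nominal), which fits with it being level.
- **Grip:** commanded at 60 N and the arm was at rest. The finger gap read 28.7 mm against a nominal 30 mm chip and stayed steady from lift to hand-in.
- **Dish, vial and jar:** they look unmoved in the last scene picture.

No check failed.

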